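# Ready the squeegee at the print screen

### The arm

A 6-joint arm with a two-finger parallel gripper is mounted at the origin on the work surface. World frame = base frame: x ahead of the robot, y to its left, z up, the work surface at z = 0. Lengths are in m, angles in rad, forces in N, time in s.
With the tool pointing down it reaches from about 0.275 to 0.75 m from the base axis. Payload 10.2 kg.
Tool frame: the origin (TCP) lies midway between the tips of the shut fingers; the grasp point (between the pads) lies env.grasp_offset behind it (env.grasp_offset is the distance from the TCP to the grasp point, in m); z points along the fingers, y is the line along which they close (so a half turn about z gives the same grasp; the last joint's range is limited). The gripper opens to 88 mm and grips with 3 to 60 N. Pads are 18 mm wide; open, the fingers measure 123 mm over their backs; the gripper's body (75 mm by 187 mm) begins 45 mm behind the grasp point.
Start: joints at [0.994, 0.313, 1.498, -0, 1.331, -0.223], TCP at [0.182, 0.492, 0.239] pointing down, gripper open.
Joint ranges: [-2.94, 2.94], [-0.97, 2.17], [0.19, 2.56], [-1.23, 4.37], [0.02, 3.11], [-2.88, 2.88]. Speed limits (rad/s): [2.39, 2.39, 3.01, 3.14, 3.14, 3.14].

### API

Orientations are given as a unit quaternion [x, y, z, w].
In Python, from plant import env gives the robot as it stands.
- The arm moves only by the tool play_rows, never from a script. Its argument "plan" is a list of rows, each a list of 2 entries, a list of its own where there are three numbers: the shift along the tool's x, y, z each as a share of 0.25 m, from -1 to 1, then the turn, a rotation vector about the tool's x, y, z each as a share of 90 degrees, from -1 to 1. In form: [[[tx, ty, tz], [rx, ry, rz]], ...]. A call has exactly 5 rows; each row is the pose to reach, as a shift and turn from the pose commanded when the call began, along the tool's axes at that moment; what a row does not reach only later rows make up. A row lasts 1/12 s, in which the tool goes at most 41.7 mm and 7.16 degrees, less where a joint would pass 70% of its speed; a pose out of reach is approached as far as the arm can. A call with a number of a shift or a turn outside -1 to 1 is refused whole. A call with a gripper value outside its range is refused whole. "hand" is the opening, from 0 (shut) to 1 (fully open), set as the call begins (left out, the last holds). The fingers move at their own pace and stop on an object; "squeeze" is the grip in N (left out, the last holds). Time passes only in rows, so rows that repeat a pose let the fingers close, or fill a call up. It gives the time, the measured TCP pose, the force, the opening and the grip force at its end, in the units of the state.
- env.state(): the state, without advancing time (a new reading comes with each control period).
- env.snapshot(name): name is "side" or "top"; returns the picture (480x640x3 uint8, red, green, blue); there is no depth.
- env.camera_info(name): a dict with "mtx" (3x3 intrinsics, pixels), "R" (3x3) and "t" (3): a world point X has camera coordinates R X + t. Camera axes: x right, y down, z forward; pixel columns grow to the right and rows downward; lengths in m; the calibration is good to about 2 mm. A picture is of the moment at which its call begins. camera_info takes no time and is no camera call.
- env.sign_off(): hands the job in; it is judged then, once.
The state is a dict: "time_s": time; "joints": joint angles; "joint_velocities": joint speeds; "tau": joint torques, N m; "tcp_pos": TCP position; "tcp_rot": TCP orientation; "ft_force": force on the tool from outside, world axes, zero at the start; "wrist_torque": the same for the moment, N m; "finger_gap": opening from 0.0 (shut) to 1.0 (fully open); "finger_force": force on a finger pad.
Only numpy, scipy, OpenCV 4.12 (cv2) and the standard library are available. Lean on these libraries where they do the work, as an engineer would, in place of code of your own. Each camera call takes 0.05 s, during which the arm holds its last target. There are 200 camera calls.

### The job

Get the printing screen ready for a pull: press the head of the ink pump right down to its stop and let it come back up, then draw the teal squeegee up out of its rack. Lean it over to about 45 degrees (to either side of its blade) and hold it raised roughly 10 cm above the screen, clear of everything else, with its whole blade over the mesh, the blade edge lowest, level and running parallel to the screen's short sides. Finish while still holding it there quite still, and leave the other squeegees and the lime ink pot where they are.

Things in the scene. Friction and masses are not known exactly. Their poses are not given: they have to be found in the camera images.
- pump_head (a joint): Spring head of the ink pump, in m: 0 fully up, 0.018 pressed down to its stop. About 4 N starts it, 9 N holds it at the stop; it springs back by itself.
- pump_top (a point): Centre of the flat top of the black pump head (disc 44 diameter, 14 thick), 189 above the table when up. It moves with the head. A spout of 10 diameter reaches 90 sideways from the head's axis, along the bottle's y, a few mm below the head's top.
- pump_bottle: White pump bottle with a teal band, fixed to the table beside the screen, 68 diameter, 152 high without the head; origin under its centre, z up, y along the spout, over the screen.
- squeegee_teal: Squeegee with teal blade and teal-topped wood handle, 140 long (y), 24 thick (x), 125 high (z). Origin: middle of the blade's working edge; z points to the handle top. Blade 8 thick, 136 long; wood from 25 up, painted from 83 up, flat faces: pinch across x. 0.2 to 0.4 kg. Stands blade down in any of the three slots.
- rack: Plywood rack fixed to the table, 236 (x) x 165 (y) x 70 high, origin under its centre. Three slots, 28 wide, 147 long along y, at x = -80, 0, 80; in each a squeegee stands upright, edge 10 and top 135 above the table, its wood resting on ledges 35 above the table. Draw straight up 60 or more to clear the rack.
- screen: Printing screen fixed to the table: aluminium frame 360 (its x) x 260 (its y), 32 high, bars 25 wide, around a pale mesh of 310 x 210 whose top is 10 above the table, with coloured spots. Origin under its centre, on the table; z up. Its short sides run along y.
- squeegee_purple: Squeegee with purple blade and purple-topped wood handle, 140 long (y), 24 thick (x), 125 high (z). Origin: middle of the blade's working edge; z points to the handle top. Blade 8 thick, 136 long; wood from 25 up, painted from 83 up, flat faces: pinch across x. 0.2 to 0.4 kg. Stands blade down in any of the three slots. Bystander.
- squeegee_pink: Squeegee with pink blade and pink-topped wood handle, 140 long (y), 24 thick (x), 125 high (z). Origin: middle of the blade's working edge; z points to the handle top. Blade 8 thick, 136 long; wood from 25 up, painted from 83 up, flat faces: pinch across x. 0.2 to 0.4 kg. Stands blade down in any of the three slots. Bystander.
- pot_lime: Small closed ink pot with lime lid, 70 diameter, 80 high, origin under its centre, standing between screen and rack; bystander

How it is judged:
On the way, in this order (a step that is already met when the one before it is completed fails the run):
1. the pump head is pressed down to its stop (value of joint pump_head above 0.0155 m), for 0.1 s.
2. the pump head is back up (value of joint pump_head below 0.004 m), for 0.1 s.
3. the teal squeegee is drawn clear of the rack in the fingers (z of squeegee_teal in the frame of rack above 0.075 m and contact force between the fingers and squeegee_teal above 1 N), for 0.2 s.
At the end, for the whole second after the job is handed in: Teal squeegee held still in the fingers, touching nothing else, 34 to 56 degrees from upright, blade down; edge level within 8 degrees, parallel to the short sides within 11, 50 to 160 mm over the mesh, its middle within 130 mm along and 37 mm across of the screen's centre; pump head up (value of joint pump_head below 0.004 m and contact force between the fingers and squeegee_teal above 1 N and angle between squeegee_teal's own z axis and vertical between 0.6 and 0.97 rad and angle between squeegee_teal's own y axis and vertical between 1.42 and 1.72 rad and angle between the y axis of squeegee_teal and the y axis of screen, either way round below 0.2 rad and x of squeegee_teal in the frame of screen between -0.13 and 0.13 m and y of squeegee_teal in the frame of screen between -0.037 and 0.037 m and z of squeegee_teal in the frame of screen between 0.06 and 0.17 m and contact force between squeegee_teal and rack below 0.2 N and contact force between squeegee_teal and screen below 0.2 N and contact force between squeegee_teal and pump_bottle below 0.2 N and contact force between squeegee_teal and squeegee_purple below 0.2 N and contact force between squeegee_teal and squeegee_pink below 0.2 N and linear speed of squeegee_teal below 0.02 m/s and angular speed of squeegee_teal below 0.1 rad/s); the arm keeps its last pose, push and grip.
It fails at once if a bystander (another squeegee or the lime pot) is moved more than 25 mm (distance of any of squeegee_purple, squeegee_pink, pot_lime from where it was at the start of the episode above 0.025 m).
It also fails if it takes over 51 s, if anything falls off the work surface, if the arm or the gripper's body presses on something with over 40 N, if the wrist force passes 120 N, or if a joint passes its speed limit or range.

## Working session

There is one attempt and no reset: what is moved stays moved. The work goes in short steps, Python scripts to look and compute and a tool call to move; the robot and the scene stay as the last step left them, time stands still between calls to the robot, and variables do not carry over. Pictures are saved under pics/ and viewed, at most 10 in all, crops included, and the job is handed in when it is done.

Besides the shell and the picture viewer there is one more tool, called after "Call:" as name(argument=value, ...) on one line, values as JSON. play_rows: Moves the arm, as the interface text tells. Shift numbers are shares of 0.25 m and turn numbers shares of 90 degrees, none past 1 either way. Its arguments: {"type":"object","properties":{"plan":{"type":"array","items":{"type":"array"}},"hand":{"type":"number"},"squeeze":{"type":"number"}},"required":["plan"]}

```bash
mkdir -p pics; python3 - <<'E'
from plant import env
import cv2
print(env.state(), env.grasp_offset)
for n in("top","side"):
    cv2.imwrite(f"pics/{n}0.png",cv2.cvtColor(env.snapshot(n),cv2.COLOR_RGB2BGR)); print(env.camera_info(n))
E
```

```text
{'time_s': 0.0, 'joints': array([ 9.93572388e-01,  3.13484214e-01,  1.49838413e+00,  5.02572606e-06,
        1.33102522e+00, -2.23394307e-01]), 'joint_velocities': array([ 2.81165057e-05, -1.43372226e-04,  6.97560280e-04, -4.21197317e-04,
        7.73176403e-04, -2.82957716e-03]), 'tau': array([-1.17494048e-03, -4.02209938e+01, -2.52266425e+01,  6.93908427e-02,
        3.53025156e-02, -9.77172476e-05]), 'tcp_pos': array([0.181786  , 0.49227506, 0.2381635 ]), 'tcp_rot': array([ 1.75993939e-01,  9.84391035e-01, -5.98076376e-04, -2.55730695e-04]), 'ft_force': array([-0.17093536,  1.02997662,  0.0602805 ]), 'wrist_torque': array([ 0.01233407, -0.02374224,  0.01724526]), 'finger_force': 0.0, 'finger_gap': 0.9988867920779271} 0.0187
{'mtx': array([[489.89220581,   0.        , 316.31886029],
       [  0.        , 489.89220581, 248.20009673],
       [  0.        ,   0.        ,   1.        ]]), 'R': array([[-0.13527116, -0.99080575,  0.0023851 ],
       [-0.96900963,  0.13179247, -0.20892842],
       [ 0.20669314, -0.03057317, -0.97792803]]), 't': array([0.06363652, 0.5650362 , 0.88576511])}
{'mtx': array([[479.61689066,   0.        , 319.82757036],
       [  0.        , 479.61689066, 236.0875973 ],
       [  0.        ,   0.        ,   1.        ]]), 'R': array([[ 0.93881979, -0.34438382, -0.00414596],
       [-0.26738112, -0.72121067, -0.63903248],
       [ 0.21708234,  0.60104489, -0.76916858]]), 't': array([-0.51606232,  0.21310787,  0.94920766])}
```

View pics/top0.png

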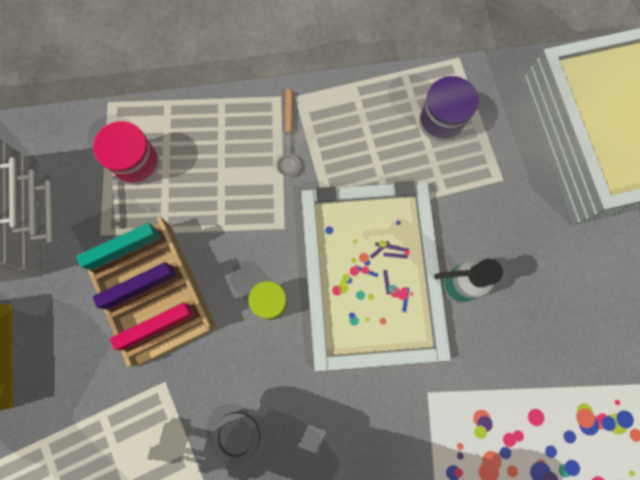

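View pics/side0.png

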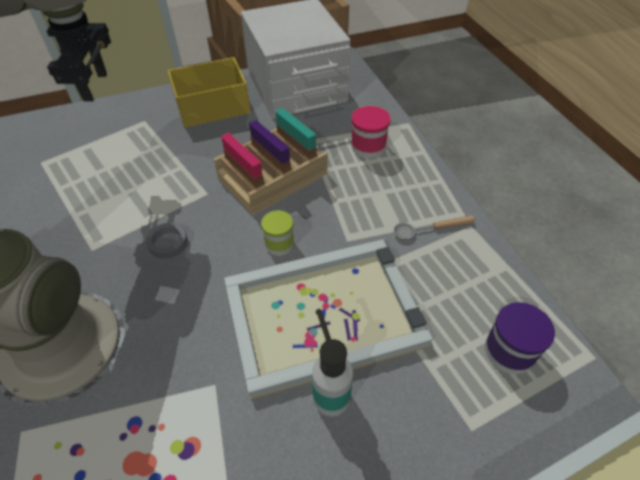

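The top view shows the rack with the teal squeegee at about (118,246), the screen around (376,275), the pump head at (486,272) with its spout to (437,275), and the lime pot at (267,300). The side view shows teal at about (296,128), the pump head at (333,355) and the pot at (278,230).

```bash
cat > h.py <<'E'
import cv2, numpy as np
from plant import env
def ray(n,p):
    c=env.camera_info(n); d=c["R"].T@np.linalg.inv(c["mtx"])@np.array([p[0],p[1],1.]); return -c["R"].T@c["t"],d/np.linalg.norm(d)
def onz(n,p,z):
    o,d=ray(n,p); return o+d*(z-o[2])/d[2]
def proj(n,X):
    c=env.camera_info(n); v=c["mtx"]@(c["R"]@np.asarray(X)+c["t"]); return v[:2]/v[2]
def tri(pt,ps):
    (o,d),(q,e)=ray("top",pt),ray("side",ps)
    s=np.linalg.lstsq(np.c_[d,-e],q-o,rcond=None)[0]; a,b=o+d*s[0],q+e*s[1]
    return (a+b)/2,np.linalg.norm(a-b)
def mask(n,lo,hi,roi,f=None):
    im=cv2.imread(f or f"pics/{n}0.png"); m=cv2.inRange(cv2.cvtColor(im,cv2.COLOR_BGR2HSV),lo,hi)
    k=np.zeros_like(m); x,y,w,h=roi; k[y:y+h,x:x+w]=m[y:y+h,x:x+w]
    c=max(cv2.findContours(k,cv2.RETR_EXTERNAL,cv2.CHAIN_APPROX_NONE)[0],key=cv2.contourArea)
    return c
E
python3 - <<'E'
from h import *
a={"top":(60,210,120,80),"side":(265,95,65,65)}
for n in a:
    c=mask(n,(75,90,40),(95,255,255),a[n]); print(n,"teal",cv2.contourArea(c),cv2.minAreaRect(c),cv2.approxPolyDP(cv2.convexHull(c),2,True).reshape(-1,2).tolist())
b={"top":(430,240,90,60),"side":(305,300,50,80)}
for n in b:
    c=mask(n,(0,0,0),(180,255,55),b[n]); print(n,"head",cv2.contourArea(c),cv2.approxPolyDP(cv2.convexHull(c),1,True).reshape(-1,2).tolist())
for n,r in {"top":(305,180,140,190),"side":(225,240,210,160)}.items():
    c=mask(n,(18,35,100),(40,255,255),r); h=cv2.approxPolyDP(cv2.convexHull(c),6,True).reshape(-1,2); print(n,"mesh",[(p.tolist(),onz(n,p,.01).round(3).tolist()) for p in h])
c1=cv2.resize(cv2.imread("pics/top0.png")[205:300,60:220],None,fx=3,fy=3,interpolation=2)
c2=cv2.resize(cv2.imread("pics/top0.png")[235:315,420:540],None,fx=3,fy=3,interpolation=2)
c3=cv2.resize(cv2.imread("pics/side0.png")[90:185,220:340],None,fx=3,fy=3,interpolation=2)
c4=cv2.resize(cv2.imread("pics/side0.png")[300:400,295:375],None,fx=3,fy=3,interpolation=2)
o=np.zeros((600,800,3),np.uint8)
for c,(x,y) in ((c1,(0,0)),(c2,(0,290)),(c3,(420,290)),(c4,(500,0))):
    h=min(c.shape[0],600-y);o[y:y+h,x:x+c.shape[1]]=c[:h]
cv2.imwrite("pics/crop.png",o)
E
```

```text
top teal 1492.0 ((116.8414535522461, 246.57315063476562), (20.044950485229492, 84.44023132324219), 65.224853515625) [[158, 235], [156, 239], [92, 269], [80, 266], [76, 258], [78, 254], [146, 223]]
side teal 736.0 ((295.82427978515625, 127.99256896972656), (52.206932067871094, 17.0974178314209), 39.289405822753906) [[276, 111], [284, 109], [313, 131], [314, 147], [308, 149], [277, 123]]
top head 628.5 [[501, 268], [501, 275], [498, 280], [483, 285], [477, 285], [450, 273], [485, 260], [493, 260], [497, 262]]
side head 758.5 [[318, 311], [320, 311], [345, 350], [344, 368], [341, 373], [335, 376], [326, 374], [321, 366]]
top mesh [([414, 196], [0.662, -0.231, 0.01]), ([433, 347], [0.353, -0.214, 0.01]), ([327, 355], [0.366, -0.007, 0.01]), ([315, 204], [0.672, -0.025, 0.01])]
side mesh [([375, 257], [0.671, -0.027, 0.01]), ([410, 331], [0.66, -0.22, 0.01]), ([260, 373], [0.357, -0.201, 0.01]), ([241, 290], [0.369, -0.008, 0.01])]
```

View pics/crop.png

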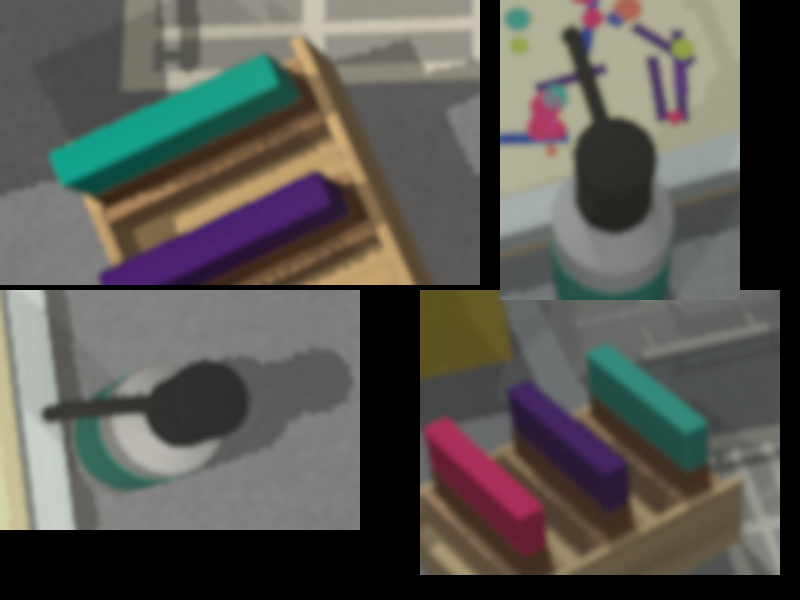

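The crops give me the teal top-face corners in both views, and the pump disc centre at about (487.6,272.7) in top and (333.3,349.8) in side.

```bash
python3 - <<'E'
from h import *
from scipy.spatial.transform import Rotation as Ro
T=[(76.7,255.7),(81.7,267.3),(149,223),(153.7,233.3)];S=[(282.7,108),(276,110),(316,134.7),(309.3,137.3)]
P=[]
for t,s in zip(T,S):
    p,g=tri(t,s);P.append(p);print(p.round(4),round(g,4),onz("top",t,.135).round(4)[:2],onz("side",s,.135).round(4)[:2])
Q=np.array([(onz("top",t,.135)+onz("side",s,.135))/2 for t,s in zip(T,S)])
print("c",np.mean(P,0),Q.mean(0)); y=(Q[0]+Q[1]-Q[2]-Q[3])/2; print("len",np.linalg.norm(y),"yaw y",np.degrees(np.arctan2(y[1],y[0])))
print("pump",tri((487.6,272.7),(333.3,349.8)),onz("top",(487.6,272.7),.189),onz("side",(333.3,349.8),.189),"spout",tri((435.5,276),(318.3,311)))
for n,lo,hi,r in (("top",(25,100,80),(40,255,255),(240,275,55,50)),("side",(25,100,80),(40,255,255),(255,205,45,55))):
    c=mask(n,lo,hi,r); m=cv2.minAreaRect(c); print("pot",m,onz(n,m[0],.08))
print(Ro.from_quat(env.state()["tcp_rot"]).as_matrix().round(3))
E
```

```text
[0.5989 0.4123 0.1297] 0.0028 [0.5961 0.4099] [0.5985 0.4054]
[0.5767 0.4014 0.136 ] 0.0057 [0.5741 0.4019] [0.5801 0.4032]
[0.642  0.2814 0.1295] 0.0032 [0.6386 0.2797] [0.6414 0.2751]
[0.6214 0.2731 0.1333] 0.0046 [0.6185 0.2727] [0.6231 0.2715]
c [0.60976086 0.34205604 0.13213862] [0.60879772 0.33993115 0.135     ]
len 0.13731988015908955 yaw y 108.35805045382259
pump (array([ 0.46549237, -0.28444108,  0.18508063]), np.float64(0.005354892213798732)) [ 0.46237271 -0.28255926  0.189     ] [ 0.46743816 -0.28631381  0.189     ] spout (array([ 0.4722546, -0.2024038,  0.1680285]), np.float64(0.002387194621761452))
pot ((267.0, 299.5), (37.0, 38.0), 90.0) [0.48049194 0.09067999 0.08      ]
pot ((276.5, 223.00003051757812), (26.385601043701172, 30.4105224609375), 63.43495178222656) [0.48107228 0.08573631 0.08      ]
[[-0.938  0.346 -0.001]
 [ 0.346  0.938 -0.001]
 [ 0.    -0.001 -1.   ]]
```

Call:
play_rows(plan=[[[-0.07, -0.08, 0], [0, 0, 0]], [[-0.16, -0.19, 0], [0, 0, 0]], [[-0.25, -0.3, 0], [0, 0, 0]], [[-0.34, -0.4, 0], [0, 0, 0]], [[-0.427, -0.504, 0], [0, 0, 0]]], hand=0, squeeze=20)

```text
time_s: 0.52
tcp_pos: [0.2384, 0.3358, 0.2384]
tcp_rot: [0.176, 0.984, -0.0, -0.0]
ft_force: [-0.2, 0.4, 0.4]
finger_gap: 0.644
finger_force: 0.0
```

Call:
play_rows(plan=[[[-0.085, -0.1, 0], [0, 0, 0]], [[-0.17, -0.2, 0], [0, 0, 0]], [[-0.256, -0.302, 0], [0, 0, 0]], [[-0.342, -0.403, 0], [0, 0, 0]], [[-0.427, -0.504, 0], [0, 0, 0]]])

```text
time_s: 0.93
tcp_pos: [0.2949, 0.1806, 0.2387]
tcp_rot: [0.176, 0.984, -0.0, 0.0]
ft_force: [1.3, 0.4, 0.1]
finger_gap: 0.27
finger_force: 0.0
```

Call:
play_rows(plan=[[[-0.085, -0.1, 0], [0, 0, 0]], [[-0.17, -0.2, 0], [0, 0, 0]], [[-0.256, -0.302, 0], [0, 0, 0]], [[-0.342, -0.403, 0], [0, 0, 0]], [[-0.427, -0.504, 0], [0, 0, 0]]])

```text
time_s: 1.35
tcp_pos: [0.3514, 0.0253, 0.2387]
tcp_rot: [0.176, 0.984, 0.0, 0.0]
ft_force: [0.6, 0.2, 0.1]
finger_gap: 0.001
finger_force: 0.0
```

Call:
play_rows(plan=[[[-0.085, -0.1, 0], [0, 0, 0]], [[-0.17, -0.2, 0], [0, 0, 0]], [[-0.256, -0.302, 0], [0, 0, 0]], [[-0.342, -0.403, 0], [0, 0, 0]], [[-0.427, -0.504, 0], [0, 0, 0]]])

```text
time_s: 1.77
tcp_pos: [0.408, -0.13, 0.2385]
tcp_rot: [0.176, 0.984, 0.0, -0.0]
ft_force: [-0.2, -0.2, 0.1]
finger_gap: 0.003
finger_force: 0.0
```

Call:
play_rows(plan=[[[-0.09, -0.11, 0], [0, 0, 0]], [[-0.19, -0.22, 0], [0, 0, 0]], [[-0.29, -0.34, 0], [0, 0, 0]], [[-0.37, -0.44, 0], [0, 0, 0]], [[-0.427, -0.504, 0], [0, 0, 0]]])

```text
time_s: 2.18
tcp_pos: [0.4645, -0.2861, 0.2379]
tcp_rot: [0.177, 0.984, 0.0, -0.0]
ft_force: [0.2, 0.2, 0.7]
finger_gap: 0.006
finger_force: 0.0
```

Call:
play_rows(plan=[[[0, 0, 0.05], [0, 0, 0]], [[0, 0, 0.1], [0, 0, 0]], [[0, 0, 0.14], [0, 0, 0]], [[0, 0, 0.17], [0, 0, 0]], [[0, 0, 0.17], [0, 0, 0]]])

```text
time_s: 2.6
tcp_pos: [0.4639, -0.2828, 0.1947]
tcp_rot: [0.176, 0.984, 0.001, -0.001]
ft_force: [-0.8, -0.7, 0.2]
finger_gap: -0.001
finger_force: 0.0
```

Call:
play_rows(plan=[[[0, 0, 0.02], [0, 0, 0]], [[0, 0, 0.04], [0, 0, 0]], [[0, 0, 0.06], [0, 0, 0]], [[0, 0, 0.072], [0, 0, 0]], [[0, 0, 0.072], [0, 0, 0]]])

```text
time_s: 3.02
tcp_pos: [0.4647, -0.2835, 0.1785]
tcp_rot: [0.176, 0.984, -0.0, 0.001]
ft_force: [0.4, 1.7, 6.3]
finger_gap: 0.002
finger_force: 3.3
```

Call:
play_rows(plan=[[[0, 0, 0.01], [0, 0, 0]], [[0, 0, 0.018], [0, 0, 0]], [[0, 0, 0.026], [0, 0, 0]], [[0, 0, 0.03], [0, 0, 0]], [[0, 0, 0.03], [0, 0, 0]]])

```text
time_s: 3.43
tcp_pos: [0.4647, -0.2836, 0.1716]
tcp_rot: [0.176, 0.984, -0.0, 0.001]
ft_force: [-0.2, 1.6, 8.7]
finger_gap: 0.004
finger_force: 4.3
```

Call:
play_rows(plan=[[[0, 0, 0.008], [0, 0, 0]], [[0, 0, 0.016], [0, 0, 0]], [[0, 0, 0.016], [0, 0, 0]], [[0, 0, 0.016], [0, 0, 0]], [[0, 0, 0.016], [0, 0, 0]]])

```text
time_s: 3.85
tcp_pos: [0.4648, -0.2836, 0.1712]
tcp_rot: [0.176, 0.984, -0.001, 0.002]
ft_force: [-10.0, 9.4, 35.6]
finger_gap: 0.004
finger_force: 17.6
```

Call:
play_rows(plan=[[[0, 0, -0.04], [0, 0, 0]], [[0, 0, -0.1], [0, 0, 0]], [[0, 0, -0.19], [0, 0, 0]], [[0, 0, -0.28], [0, 0, 0]], [[0, 0, -0.33], [0, 0, 0]]])

```text
time_s: 4.27
tcp_pos: [0.4647, -0.2837, 0.2515]
tcp_rot: [0.176, 0.984, -0.001, 0.001]
ft_force: [-0.0, 0.1, -0.4]
finger_gap: 0.005
finger_force: 0.0
```

Call:
play_rows(plan=[[[0, 0, 0], [0, 0, 0]], [[0.01, 0.08, 0], [0, 0, 0]], [[0.03, 0.21, 0], [0, 0, 0]], [[0.045, 0.35, 0], [0, 0, 0]], [[0.063, 0.495, 0], [0, 0, 0]]])

```text
time_s: 4.68
tcp_pos: [0.4922, -0.1606, 0.2479]
tcp_rot: [0.177, 0.984, 0.0, -0.001]
ft_force: [0.7, -0.1, -0.0]
finger_gap: 0.007
finger_force: 0.0
```

Call:
play_rows(plan=[[[0.018, 0.14, 0], [0, 0, 0]], [[0.036, 0.28, 0], [0, 0, 0]], [[0.054, 0.42, 0], [0, 0, 0]], [[0.072, 0.56, 0], [0, 0, 0]], [[0.09, 0.7, 0], [0, 0, 0]]])

```text
time_s: 5.1
tcp_pos: [0.5317, 0.0119, 0.248]
tcp_rot: [0.176, 0.984, 0.0, -0.001]
ft_force: [1.3, -0.3, 0.3]
finger_gap: 0.008
finger_force: 0.0
```

Call:
play_rows(plan=[[[0.018, 0.14, 0], [0, 0, 0]], [[0.036, 0.28, 0], [0, 0, 0]], [[0.054, 0.42, 0], [0, 0, 0]], [[0.072, 0.56, 0], [0, 0, 0]], [[0.09, 0.7, 0], [0, 0, 0]]], hand=0.57)

```text
time_s: 5.52
tcp_pos: [0.5713, 0.1839, 0.2478]
tcp_rot: [0.176, 0.984, -0.0, -0.001]
ft_force: [0.7, -0.7, 0.4]
finger_gap: 0.358
finger_force: 0.0
```

Call:
play_rows(plan=[[[0.018, 0.14, 0], [0, 0, 0]], [[0.036, 0.28, 0], [0, 0, 0]], [[0.054, 0.42, 0], [0, 0, 0]], [[0.068, 0.54, 0], [0, 0, 0]], [[0.08, 0.645, 0], [0, 0, 0]]])

```text
time_s: 5.93
tcp_pos: [0.6083, 0.3424, 0.2473]
tcp_rot: [0.175, 0.984, -0.0, -0.001]
ft_force: [0.2, -0.4, 1.2]
finger_gap: 0.568
finger_force: 0.0
```

Call:
play_rows(plan=[[[0, 0, 0], [0, 0, 0.05]], [[0, 0, 0], [0, 0, 0.11]], [[0, 0, 0], [0, 0, 0.17]], [[0, 0, 0], [0, 0, 0.23]], [[0, 0, 0], [0, 0, 0.286]]])

```text
time_s: 6.35
tcp_pos: [0.6084, 0.3403, 0.2474]
tcp_rot: [0.393, 0.92, -0.001, -0.001]
ft_force: [-1.0, -0.4, -0.6]
finger_gap: 0.569
finger_force: 0.0
```

Call:
play_rows(plan=[[[0, 0, 0], [0, 0, 0.06]], [[0, 0, 0], [0, 0, 0.12]], [[0, 0, 0], [0, 0, 0.18]], [[0, 0, 0], [0, 0, 0.24]], [[0, 0, 0], [0, 0, 0.285]]])

```text
time_s: 6.77
tcp_pos: [0.6084, 0.3402, 0.2474]
tcp_rot: [0.587, 0.809, -0.001, -0.001]
ft_force: [-0.1, -0.2, -0.5]
finger_gap: 0.566
finger_force: 0.0
```

```bash
cat >> h.py <<'E'
from scipy.spatial.transform import Rotation as Ro
def go(p,q=None):
    s=env.state(); R=Ro.from_quat(s["tcp_rot"]); print("tcp",s["tcp_pos"].round(4),"axes",R.as_matrix().round(3).tolist(),"j",s["joints"].round(2))
    print("shift",(R.inv().apply(np.array(p)-s["tcp_pos"])/.25).round(3))
    if q is not None: print("turn",((R.inv()*q).as_rotvec()/(np.pi/2)).round(3))
def down(az): # tool z down, tool y at azimuth az deg
    a=np.radians(az); y=np.array([np.cos(a),np.sin(a),0]); z=np.array([0,0,-1.]); return Ro.from_matrix(np.c_[np.cross(y,z),y,z])
E
python3 - <<'E'
from h import *
for n in("top","side"): cv2.imwrite(f"pics/{n}1.png",cv2.cvtColor(env.snapshot(n),cv2.COLOR_RGB2BGR))
go([.609,.340,.15],down(18.4))
a=cv2.imread("pics/top1.png")[150:400,0:320];b=cv2.imread("pics/side1.png")[20:270,160:480]
cv2.imwrite("pics/c1.png",cv2.resize(np.vstack([a,b]),None,fx=1.2,fy=1.2))
E
```

```text
tcp [0.6084 0.3402 0.2476] axes [[-0.314, 0.949, -0.002], [0.949, 0.314, -0.001], [-0.0, -0.002, -1.0]] j [ 0.34  0.72  0.84 -0.    1.58  0.02]
shift [-0.001  0.003  0.39 ]
turn [-0.001  0.    -0.001]
```

View pics/c1.png

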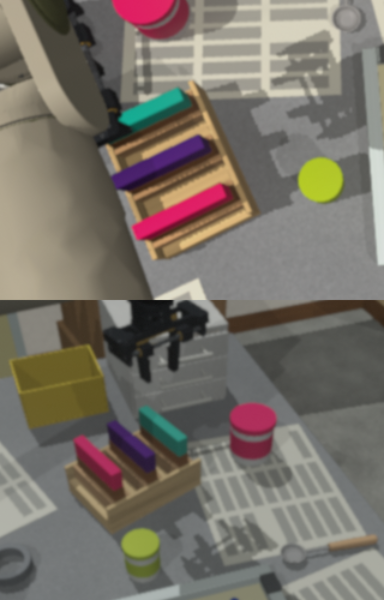

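The view shows the open fingers above the teal handle, with the opening along the squeegee's thickness. The rack and the lime pot at (320,180) in the crop are undisturbed.

Call:
play_rows(plan=[[[0, 0, 0.1], [0, 0, 0]], [[0, 0, 0.2], [0, 0, 0]], [[0, 0, 0.3], [0, 0, 0]], [[0, 0, 0.38], [0, 0, 0]], [[0, 0, 0.42], [0, 0, 0]]])

```text
time_s: 7.28
tcp_pos: [0.6074, 0.3398, 0.1402]
tcp_rot: [0.584, 0.811, -0.002, -0.001]
ft_force: [-0.6, 0.0, -1.6]
finger_gap: 0.571
finger_force: 0.0
```

Call:
play_rows(plan=[[[0, 0, 0.05], [0, 0, 0]], [[0, 0, 0.11], [0, 0, 0]], [[0, 0, 0.17], [0, 0, 0]], [[0, 0, 0.22], [0, 0, 0]], [[0, 0, 0.22], [0, 0, 0]]])

```text
time_s: 7.7
tcp_pos: [0.6077, 0.3399, 0.0865]
tcp_rot: [0.585, 0.811, -0.002, -0.001]
ft_force: [-0.3, 0.5, -0.8]
finger_gap: 0.573
finger_force: 0.0
```

Call:
play_rows(plan=[[[0, 0, 0], [0, 0, 0]], [[0, 0, 0], [0, 0, 0]], [[0, 0, 0], [0, 0, 0]], [[0, 0, 0], [0, 0, 0]], [[0, 0, 0], [0, 0, 0]]], hand=0, squeeze=35)

```text
time_s: 8.12
tcp_pos: [0.609, 0.3404, 0.0901]
tcp_rot: [0.585, 0.811, 0.001, 0.0]
ft_force: [-0.1, -0.7, 0.7]
finger_gap: 0.27
finger_force: 35.0
```

Call:
play_rows(plan=[[[0, 0, 0], [0, 0, 0]], [[0, 0, 0], [0, 0, 0]], [[0, 0, 0], [0, 0, 0]], [[0, 0, 0], [0, 0, 0]], [[0, 0, 0], [0, 0, 0]]])

```text
time_s: 8.53
tcp_pos: [0.609, 0.3404, 0.0901]
tcp_rot: [0.585, 0.811, 0.001, 0.0]
ft_force: [0.1, 0.2, 5.7]
finger_gap: 0.268
finger_force: 35.0
```

Call:
play_rows(plan=[[[0, 0, -0.03], [0, 0, 0]], [[0, 0, -0.08], [0, 0, 0]], [[0, 0, -0.14], [0, 0, 0]], [[0, 0, -0.2], [0, 0, 0]], [[0, 0, -0.26], [0, 0, 0]]], squeeze=45)

```text
time_s: 8.95
tcp_pos: [0.608, 0.34, 0.1539]
tcp_rot: [0.585, 0.811, -0.001, -0.001]
ft_force: [-0.0, 0.7, -3.8]
finger_gap: 0.269
finger_force: 45.0
```

Call:
play_rows(plan=[[[0, 0, -0.07], [0, 0, 0]], [[0, 0, -0.15], [0, 0, 0]], [[0, 0, -0.23], [0, 0, 0]], [[0, 0, -0.3], [0, 0, 0]], [[0, 0, -0.35], [0, 0, 0]]])

```text
time_s: 9.37
tcp_pos: [0.6084, 0.3402, 0.2429]
tcp_rot: [0.585, 0.811, -0.0, -0.0]
ft_force: [-0.2, 1.1, -3.1]
finger_gap: 0.267
finger_force: 45.0
```

Call:
play_rows(plan=[[[0, 0, 0], [0, 0, 0]], [[0, 0, 0], [0, 0, 0]], [[0, 0, 0], [0, 0, 0]], [[0, 0, 0], [0, 0, 0]], [[0, 0, 0], [0, 0, 0]]])

```text
time_s: 9.78
tcp_pos: [0.6083, 0.3401, 0.2405]
tcp_rot: [0.585, 0.811, -0.001, -0.001]
ft_force: [-0.5, -0.3, -3.1]
finger_gap: 0.269
finger_force: 45.0
```

```bash
python3 - <<'E'
from h import *
for n in("top","side"): cv2.imwrite(f"pics/{n}2.png",cv2.cvtColor(env.snapshot(n),cv2.COLOR_RGB2BGR))
# travel pose: over screen, tool y at -3.4
go([.51,-.10,.25],down(-3.4))
a=cv2.imread("pics/top2.png")[150:400,0:320];b=cv2.imread("pics/side2.png")[20:270,160:480]
cv2.imwrite("pics/c2.png",cv2.resize(np.vstack([a,b]),None,fx=1.2,fy=1.2))
E
```

```text
tcp [0.6084 0.3402 0.241 ] axes [[-0.315, 0.949, -0.001], [0.949, 0.315, -0.0], [-0.0, -0.001, -1.0]] j [ 0.34  0.72  0.85 -0.    1.57  0.02]
shift [-1.547 -0.928 -0.035]
turn [-0.001  0.     0.242]
```

View pics/c2.png

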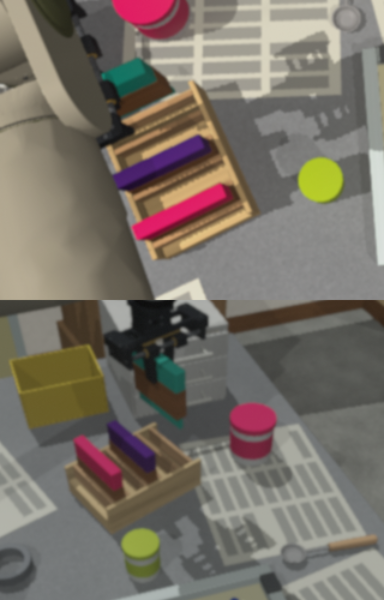

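The teal squeegee hangs upright and clear of the rack in the fingers. The purple and pink ones and the pot have not moved.

Call:
play_rows(plan=[[[-0.04, -0.02, -0.01], [0, 0, 0]], [[-0.1, -0.06, -0.02], [0, 0, 0]], [[-0.18, -0.11, -0.04], [0, 0, 0]], [[-0.28, -0.17, -0.06], [0, 0, 0]], [[-0.38, -0.23, -0.06], [0, 0, 0]]])

```text
time_s: 10.3
tcp_pos: [0.5836, 0.2312, 0.2575]
tcp_rot: [0.585, 0.811, 0.0, 0.001]
ft_force: [-0.4, -1.0, -2.0]
finger_gap: 0.267
finger_force: 45.0
```

Call:
play_rows(plan=[[[-0.1, -0.06, 0], [0, 0, 0]], [[-0.2, -0.12, 0], [0, 0, 0]], [[-0.3, -0.18, 0], [0, 0, 0]], [[-0.4, -0.24, 0], [0, 0, 0]], [[-0.5, -0.3, 0], [0, 0, 0]]])

```text
time_s: 10.72
tcp_pos: [0.5514, 0.0885, 0.2567]
tcp_rot: [0.585, 0.811, 0.0, 0.0]
ft_force: [1.0, -0.4, -3.7]
finger_gap: 0.27
finger_force: 45.0
```

Call:
play_rows(plan=[[[-0.1, -0.06, 0], [0, 0, 0]], [[-0.2, -0.12, 0], [0, 0, 0]], [[-0.29, -0.17, 0], [0, 0, 0]], [[-0.37, -0.22, 0], [0, 0, 0]], [[-0.43, -0.26, 0], [0, 0, 0]]])

```text
time_s: 11.13
tcp_pos: [0.5236, -0.0345, 0.2568]
tcp_rot: [0.586, 0.81, -0.0, 0.0]
ft_force: [-0.1, -1.0, -3.3]
finger_gap: 0.267
finger_force: 45.0
```

Call:
play_rows(plan=[[[-0.06, -0.03, 0], [0, 0, 0.03]], [[-0.12, -0.07, 0], [0, 0, 0.08]], [[-0.17, -0.1, 0], [0, 0, 0.13]], [[-0.21, -0.13, 0], [0, 0, 0.19]], [[-0.237, -0.14, 0], [0, 0, 0.242]]])

```text
time_s: 11.55
tcp_pos: [0.509, -0.1012, 0.2568]
tcp_rot: [0.73, 0.683, -0.0, 0.0]
ft_force: [0.7, 0.1, -2.5]
finger_gap: 0.268
finger_force: 45.0
```

Call:
play_rows(plan=[[[0, 0, 0], [-0.04, 0, 0]], [[0, 0, 0], [-0.09, 0, 0]], [[0, 0, 0], [-0.15, 0, 0]], [[0, 0, 0], [-0.2, 0, 0]], [[0, 0, 0], [-0.25, 0, 0]]])

```text
time_s: 11.97
tcp_pos: [0.5093, -0.1, 0.257]
tcp_rot: [0.714, 0.672, 0.135, 0.144]
ft_force: [0.7, 0.4, -2.9]
finger_gap: 0.268
finger_force: 45.0
```

Call:
play_rows(plan=[[[0, 0, 0], [-0.05, 0, 0]], [[0, 0, 0], [-0.1, 0, 0]], [[0, 0, 0], [-0.16, 0, 0]], [[0, 0, 0], [-0.21, 0, 0]], [[0, 0, 0], [-0.25, 0, 0]]])

```text
time_s: 12.38
tcp_pos: [0.5088, -0.1, 0.2565]
tcp_rot: [0.672, 0.633, 0.263, 0.28]
ft_force: [0.3, 1.2, -2.3]
finger_gap: 0.269
finger_force: 45.0
```

```bash
cat > fin.py <<'E'
from h import *
a=np.radians(-3.4); xs=np.array([np.cos(a),np.sin(a),0]); ys=np.array([-np.sin(a),np.cos(a),0]); C=np.array([.514,-.117,0])
d=(xs-[0,0,1])/2**.5; y=(xs+[0,0,1])/2**.5; Q=Ro.from_matrix(np.c_[np.cross(y,d),y,d])
E=C+.07*xs+.012*ys+[0,0,.125]
go(E-.078*d,Q)
E
python3 fin.py
```

```text
tcp [ 0.5088 -0.1     0.2565] axes [[0.061, 0.704, 0.708], [0.998, -0.042, -0.044], [-0.001, 0.709, -0.705]] j [-0.6  -0.04  2.06  0.78  0.55 -1.11]
shift [-0.018 -0.157  0.275]
turn [ 0.002  0.001 -0.   ]
```

Call:
play_rows(plan=[[[0, -0.02, 0.04], [0, 0, 0]], [[-0.01, -0.06, 0.11], [0, 0, 0]], [[-0.01, -0.1, 0.18], [0, 0, 0]], [[-0.02, -0.14, 0.24], [0, 0, 0]], [[-0.02, -0.155, 0.275], [0, 0, 0]]])

```text
time_s: 12.8
tcp_pos: [0.5298, -0.1062, 0.1786]
tcp_rot: [0.673, 0.634, 0.262, 0.278]
ft_force: [0.0, 0.3, -3.2]
finger_gap: 0.27
finger_force: 45.0
```

Call:
play_rows(plan=[[[0, 0, 0], [0, 0, 0]], [[0, 0, 0], [0, 0, 0]], [[0, 0, 0], [0, 0, 0]], [[0, 0, 0], [0, 0, 0]], [[0, 0, 0], [0, 0, 0]]])

```text
time_s: 13.22
tcp_pos: [0.5306, -0.1064, 0.1816]
tcp_rot: [0.672, 0.633, 0.262, 0.279]
ft_force: [0.3, -0.2, -3.2]
finger_gap: 0.269
finger_force: 45.0
```

```bash
python3 - <<'E'
from h import *
import fin
for n in("top","side"): cv2.imwrite(f"pics/{n}3.png",cv2.cvtColor(env.snapshot(n),cv2.COLOR_RGB2BGR))
for s in(-.068,0,.068): print([proj(n,fin.E+s*fin.ys).round(1).tolist() for n in("top","side")])
a=cv2.imread("pics/top3.png")[150:400,280:580];b=cv2.imread("pics/side3.png")[200:450,180:480]
cv2.imwrite("pics/c3.png",cv2.resize(np.hstack([a,b]),None,fx=1.33,fy=1.33))
E
```

```text
tcp [ 0.5306 -0.1064  0.1816] axes [[0.06, 0.705, 0.707], [0.998, -0.042, -0.043], [-0.001, 0.708, -0.706]] j [-0.58  0.14  2.1   1.13  0.4  -1.48]
shift [ 0.002 -0.007  0.001]
turn [0.001 0.001 0.   ]
[[405.0, 222.3], [369.0, 294.2]]
[[367.7, 225.1], [356.5, 265.3]]
[[330.3, 227.8], [345.0, 238.9]]
```

View pics/c3.png

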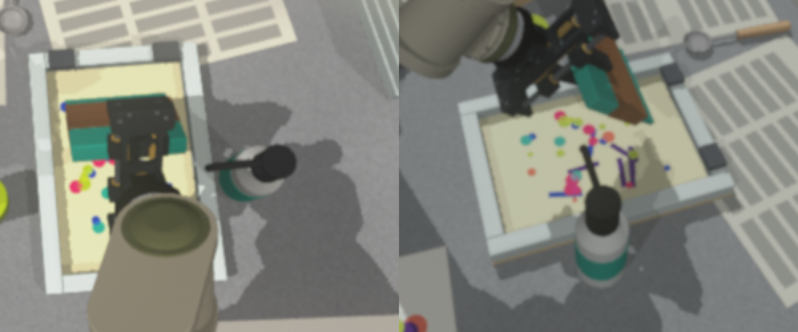

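The blade edge ends are within a few pixels of the prediction in both views (top at (330,228), side at (369,294)). The squeegee is leaned over the mesh, clear of the spout, and the pump head is up.

```bash
python3 -c "
from plant import env
print(abs(env.state()['joint_velocities']).max()); print(env.sign_off())"
```

```text
0.004059749058395805
the job is handed in; nothing more can be done
None
```

I pressed the pump head to its stop and it sprang back up; the teal squeegee is now held still, leaned about 45° and roughly 11–12 cm above the mesh, clear of everything. The job is handed in, but the hand-in returned no verdict.

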